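Candle a jar of peaches on the inspection light box

ROBOT

A 6-joint arm with a two-finger parallel gripper is mounted at the origin on the work surface. World frame = base frame: x ahead of the robot, y to its left, z up, the work surface at z = 0. Lengths are in mm, angles in rad, forces in N, time in s.
With the tool pointing down it reaches from about 350 to 975 mm from the base axis. Payload 7.1 kg.
Tool frame: the origin (TCP) lies midway between the tips of the shut fingers; the grasp point (between the pads) lies 19 mm behind it (ctrl.grip_depth is the distance from the TCP to the grasp point, in mm); z points along the fingers, y is the line along which they close (so a half turn about z gives the same grasp; the last joint's range is limited). The gripper opens to 88 mm and grips with 3 to 60 N. Pads are 20 mm wide; open, the fingers measure 115 mm over their backs; the gripper's body (75 mm by 178 mm) begins 61 mm behind the grasp point.
Start: joints at [-1.266, 0.423, 1.63, -0, 1.089, -0.019], TCP at [198.874, -592.498, 185.575] pointing down, gripper open.
Joint ranges: [-3, 3], [-0.9, 2.11], [0.09, 2.58], [-1.31, 4.45], [0.11, 2.69], [-2.54, 2.54]. Speed limits (rad/s): [2.39, 2.39, 3.01, 3.14, 3.14, 3.14].

INTERFACE

Orientations are given as a rotation vector (axis times angle).
In Python, from workcell import ctrl, cams gives the robot as it stands.
- The arm moves only by the tool move_arm, never from a script. Its argument "steps" is a list of rows, each a list of 3 entries, a list of its own where there are three numbers: the shift along the tool's x, y, z in units of 25 mm (1.0 is 25 mm), then the turn about the tool's z in units of 5 degrees (1.0 is 5 degrees), then the closure, from 0 (fully open) to 1 (shut). A call has 1 to 20 rows; each row shifts and turns the commanded pose from where the row before left it, along the tool's axes as they then stand; what a row does not reach is not made up. A row lasts 1/12 s, in which the tool goes at most 41.7 mm and 7.16 degrees, less where a joint would pass 70% of its speed; a pose out of reach is approached as far as the arm can. A call is refused whole if a number of a shift passes 1 or a number of a turn 1, either way. A call with a gripper value outside its range is refused whole. The fingers move at their own pace and stop on an object; the grip force is fixed at half the most. Time passes only in rows, so rows that do not move let the fingers close. It gives the time, the measured TCP pose, the force, the opening and the grip force at its end, in the units of the state.
- ctrl.get_obs(): the state, without advancing time (a new reading comes with each control period).
- cams.get_image(name): name is "side" or "top"; returns a dict with "image" (420x560x3 uint8, red, green, blue), "camera_matrix" (3x3 intrinsics, pixels), "xyz" and "rotation" of the camera in the world. Camera axes: x right, y down, z forward; pixel columns grow to the right and rows downward; lengths in mm; the calibration is good to about 2 mm. A picture is of the moment at which its call begins. There is no depth.
- ctrl.close_job(): hands the job in; it is judged then, once.
Trained networks look in the newest picture that a camera, given by its name, has taken for a name from the list of things; names that differ only in an ending like _2 or _b are one class to them, and where a whole thing is asked for, a point or a joint stands for the part that bears it (a point fixed in the world has none). Each returns a list of dicts, best first, with "p" (0 to 1); they miss things now and then, are a little off and sometimes report something else, mostly with a low value. They report only what shows in the picture. A call takes as long as a camera call.
- cams.boxes_of(camera, thing): "rect" ([centre column, centre row, width, height] in pixels, round what is visible of it).
- cams.cut_out(camera, thing): "pixels" (420x560 bool, what is visible of it) and "rect" ([centre column, centre row, width, height] in pixels, round what is visible of it).
The state is a dict: "t": time; "qpos": joint angles; "qvel": joint speeds; "joint_torque": joint torques, N m; "ee_pos": TCP position; "orientation": TCP orientation; "ft_force": force on the tool from outside, world axes, zero at the start; "moment": the same for the moment, N m; "width": finger opening in mm; "grasp_force": force on a finger pad.
Only numpy, scipy, OpenCV 4.12 (cv2) and the standard library are available. Lean on these libraries where they do the work, as an engineer would, in place of code of your own. Each camera call takes 0.05 s, during which the arm holds its last target. There are 200 camera calls.

TASK

Set the jar of yellow peaches gently upright on the round lit disc of the light box, wholly inside the disc, and let it go. Then turn the light up: with a fingertip, roll the thumbwheel that peeps out of the panel slot away from the robot until its red band comes up to the crown, in line with the two green marks beside the slot. Press only lightly (under 12 N) on the sprung wheel, do not lean on the box, and leave the other jars and kitchen things where they are.

Things in the scene. Friction and masses are not known exactly. Their poses are not given: they have to be found in the camera images.
- lightbox: white inspection light box, 200 (x) by 300 (y) by 58 mm high, fixed to the table, flat horizontal top. Origin: centre of its underside; its z is up; x points away from the robot, give or take 0.3 rad. Lit disc near its +y end, thumbwheel slot near its -y end.
- disc (a point): centre of the lit disc on the top face (in the box frame x 0, y +80 mm, z 58 mm): a flat warm-white disc 90 mm across, flush with the top, within a dark ring.
- slot (a point): centre of the wheel slot at panel level (box frame x 0, y -85 mm, z 58 mm); slot 56 mm along box x, 16 mm wide. In it a ribbed wheel, 28 mm radius, 12 mm wide, axle along box y, centred in the slot. Its crown stands 3.5 to 14.5 mm above the panel, different each time and not measured: feel for it. It is sprung: sinks 1 mm per 8 N, up to 3 mm; never more than 12 N.
- wheel (a joint): turn of the thumbwheel, rad, 0 to 3.5 between stops, starting at 0.1 to 1.4; grows as its crown rolls towards box +x. At 2.4 its one red band (5 mm wide; other ribs grey) is at the crown, in line with the two green marks on the dark panel strips beside the slot. Stays where left. Turning needs about 3 N of drag at the rim: a light press slips, 5 to 7 N is right.
- jar_peach: jar of yellow peaches, to be set on the disc: 60 mm across, 95 mm high; brown paper cap (the top 16 mm, 62 mm across, paper skirt of 67 mm below it, look only) with a round yellow sticker on top; 0.2 to 0.42 kg. Origin: centre of its underside, z up.
- jar_pepper: jar of red peppers, same size; its cap carries a round red sticker; bystander. Origin: centre of its underside.
- jar_pickle: jar of green pickles, same size; its cap carries a round green sticker; bystander. Origin: centre of its underside.
- jar_cherry: taller jar of dark cherries, 72 mm across, 130 mm high, on a 22 mm wood slice; its cap carries a round dark red sticker; bystander. Origin: centre of its underside.
- lid_ring: brass jar ring, 72 mm across, 14 mm high; bystander. Origin: centre of its underside.
- bowl: small white bowl, 80 mm across, 42 mm high; bystander. Origin: centre of its underside.
- spoon: steel spoon with a wooden handle, 200 mm long, lying flat to the right of the light box; bystander. Origin near its middle.

How it is judged:
By the outcome, as a careful person would: the job done as asked, in the order asked, and still so for the second after the job is handed in, with the robot touching nothing.
It also fails if it takes over 72 s, if anything falls off the work surface, if the arm or the gripper's body presses on something with over 40 N, if the wrist force passes 120 N, or if a joint passes its speed limit or range.

## Working session

There is one attempt and no reset: what is moved stays moved. The work goes in short steps, Python scripts to look and compute and a tool call to move; the robot and the scene stay as the last step left them, time stands still between calls to the robot, and variables do not carry over. Pictures are saved under pics/ and viewed, at most 10 in all, crops included, and the job is handed in when it is done.

Besides the shell and the picture viewer there is one more tool, called after "Request:" in YAML: its name, and indented under it one key for each argument. move_arm: Moves the arm, as the interface text tells. Its arguments: {"type":"object","properties":{"steps":{"type":"array"}},"required":["steps"]}

```bash
mkdir -p pics; ls
cat > h.py <<'E'
from workcell import ctrl, cams
import numpy as np, cv2
def shot(n,f=None):
    d=cams.get_image(n)
    if f: cv2.imwrite('pics/'+f,cv2.cvtColor(d['image'],cv2.COLOR_RGB2BGR))
    return d
def ray(d,u,v):
    r=np.array(d['rotation']) ; K=np.array(d['camera_matrix'])
    if r.shape!=(3,3): r=cv2.Rodrigues(r)[0]
    return np.array(d['xyz']), r@np.linalg.solve(K,[u,v,1])
def onz(d,u,v,z):
    o,k=ray(d,u,v); return o+k*(z-o[2])/k[2]
def proj(d,P):
    r=np.array(d['rotation']); 
    if r.shape!=(3,3): r=cv2.Rodrigues(r)[0]
    p=np.array(d['camera_matrix'])@(r.T@(np.array(P,float)-np.array(d['xyz'])));return p[:2]/p[2]
E
python3 - <<'E'
from h import *
np.set_printoptions(precision=2,suppress=True)
for n in('top','side'):
    d=shot(n,n+'0.png'); print(n,d['xyz'],np.array(d['rotation']).round(3).tolist(),np.array(d['camera_matrix']).tolist())
    for t in('lightbox','disc','slot','wheel','jar_peach','jar_pepper','jar_pickle','jar_cherry','lid_ring','bowl','spoon'):
        print(t,[(np.round(b['rect'],1).tolist(),round(b['p'],2)) for b in cams.boxes_of(n,t)[:2]])
o=ctrl.get_obs();print(o)
E
```

```text
pics
top [ 389.95  -17.76 1169.42] [-2.101, 2.138, -0.183] [[473.8333173890524, 0.0, 278.03179646858354], [0.0, 473.8333173890524, 208.41365864839895], [0.0, 0.0, 1.0]]
lightbox [([308.9, 226.5, 127.9, 86.2], 0.88)]
disc [([308.8, 225.1, 131.6, 85.2], 0.95)]
slot [([310.0, 229.6, 127.8, 88.1], 0.76)]
wheel []
jar_peach [([156.7, 227.6, 36.8, 32.5], 0.76)]
jar_pepper [([112.0, 268.7, 38.8, 27.2], 0.95)]
jar_pickle [([163.8, 285.0, 39.7, 30.3], 0.63)]
jar_cherry [([183.0, 136.3, 41.0, 45.3], 0.59)]
lid_ring [([130.9, 183.6, 30.9, 30.9], 0.71)]
bowl [([248.2, 132.8, 32.0, 36.5], 0.92), ([310.6, 228.3, 127.8, 87.2], 0.68)]
spoon [([440.9, 279.6, 36.9, 79.6], 0.94)]
side [ 39.38 790.15 681.87] [-0.788, 2.381, -1.312] [[413.6071169982636, 0.0, 278.53243515781116], [0.0, 413.6071169982636, 208.48776920120517], [0.0, 0.0, 1.0]]
lightbox []
disc []
slot [([314.1, 221.6, 112.3, 82.0], 0.85)]
wheel []
jar_peach [([227.4, 275.6, 37.0, 45.5], 0.95)]
jar_pepper [([227.6, 324.8, 36.9, 57.2], 0.61)]
jar_pickle [([285.9, 297.6, 28.7, 54.1], 0.61)]
jar_cherry [([184.5, 220.8, 29.6, 52.8], 0.87)]
lid_ring [([173.2, 289.8, 34.5, 23.8], 0.93)]
bowl [([225.4, 211.4, 27.5, 23.2], 0.81)]
spoon [([401.6, 189.1, 62.9, 17.5], 0.9)]
{'t': 1.2, 'qpos': array([-1.27,  0.42,  1.63,  0.  ,  1.09, -0.02]), 'qvel': array([ 0., -0.,  0.,  0., -0., -0.]), 'joint_torque': array([  0.  , -54.46, -27.4 ,   0.06,   0.02,   0.  ]), 'ee_pos': array([ 198.87, -592.5 ,  185.58]), 'orientation': array([3.1 , 0.51, 0.  ]), 'ft_force': array([ 0.16, -0.06,  0.5 ]), 'moment': array([ 0.05, -0.03, -0.04]), 'grasp_force': 0.0, 'width': 87.98111324563564}
```

Run:
```python
import cv2
a=cv2.imread('pics/top0.png');cv2.imwrite('pics/top0c.png',cv2.resize(a[100:340,80:400],None,fx=2.5,fy=2.5,interpolation=3))
```

```text
(no output)
```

View pics/top0c.png

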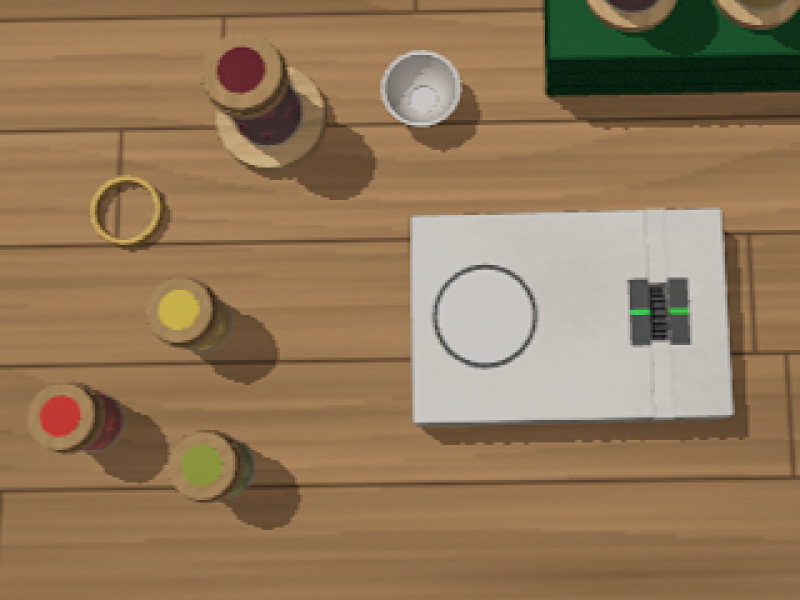

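View pics/side0.png

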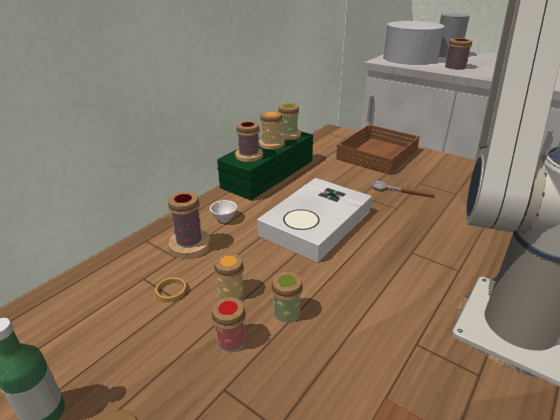

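The top view shows peach's yellow sticker at about (152,224), the disc at (274,226) and the wheel with its green marks at (344,225). In the side view the neighbouring jars stand clear. I'll measure these precisely.

```bash
cat >> h.py <<'E'
def blob(d,lo,hi,win):
    hsv=cv2.cvtColor(d['image'],cv2.COLOR_RGB2HSV); m=cv2.inRange(hsv,lo,hi); k=np.zeros_like(m)
    x0,x1,y0,y1=win; k[y0:y1,x0:x1]=m[y0:y1,x0:x1]
    n,_,st,c=cv2.connectedComponentsWithStats(k); o=[i for i in np.argsort(-st[1:,4])+1 if st[i,4]>3]
    return [(c[i].round(2),int(st[i,4])) for i in o[:3]]
E
python3 - <<'E'
from h import *
np.set_printoptions(precision=1,suppress=True)
d=shot('top')
for n,lo,hi,w in(('peach',(20,120,120),(32,255,255),(135,170,210,240)),('pepper',(0,170,120),(8,255,255),(90,120,255,280)),('pickle',(32,120,80),(50,255,255),(145,180,275,295))):
    b=blob(d,lo,hi,w);print(n,b,[onz(d,*c,95) for c,_ in b[:1]])
for p in [(b,a) for b,a in blob(d,(50,150,120),(75,255,255),(325,365,205,245))]: print('green',p,onz(d,*p[0],58))
g=cv2.cvtColor(d['image'],cv2.COLOR_RGB2GRAY); k=np.zeros_like(g);k[203:250,250:298]=(g[203:250,250:298]<150)*255
pts=np.argwhere(k)[:,::-1].astype(np.float32);e=cv2.fitEllipse(pts);print('disc',e,onz(d,*e[0],58))
c=cv2.cvtColor(d['image'],cv2.COLOR_RGB2HSV); m=((c[...,1]<45)&(c[...,2]>150)).astype(np.uint8);m[:175]=0
n,l,s,ce=cv2.connectedComponentsWithStats(m);i=1+np.argmax(s[1:,4]);cc=cv2.convexHull(np.argwhere(l==i)[:,::-1].astype(np.int32));r=cv2.minAreaRect(cc)
q=cv2.approxPolyDP(cc,6,True)[:,0];print('box',[onz(d,*p,58)[:2] for p in q.astype(float)])
E
```

```text
peach [(array([150.9, 223.4]), 223), (array([161.5, 238.8]), 4)] [array([560.3, 286.6,  95. ])]
pepper [(array([103.6, 266. ]), 203)] [array([464.6, 391. ,  95. ])]
pickle [(array([160.1, 285.6]), 191)] [array([418.5, 261.1,  95. ])]
green (array([335.8, 224.5]), 13) [ 555.8 -142.1   58. ]
green (array([351.4, 223.9]), 8) [ 556.6 -179.1   58. ]
disc ((273.5637512207031, 226.02340698242188), (39.590824127197266, 40.19997787475586), 83.8433837890625) [554.7   5.2  58. ]
box [array([ 459. , -222.7]), array([457. ,  73.2]), array([650.9,  75. ]), array([ 652.7, -223.2])]
```

Request:
move_arm:
  steps:
    - [[0,0,0],0.935,0]
    - [[0,0,0],0.935,0]
    - [[0,0,0],0.935,0]
    - [[0,0,0],0.935,0]
    - [[0.4,-1,0],0,0]
    - [[0.4,-1,0],0,0]
    - [[0.4,-1,0],0,0]
    - [[0.4,-1,0],0,0]
    - [[0.4,-1,0],0,0]
    - [[0.4,-1,0],0,0]
    - [[0.4,-1,0],0,0]
    - [[0.4,-1,0],0,0]
    - [[0.4,-1,0],0,0]
    - [[0.4,-1,0],0,0]
    - [[0.4,-1,0],0,0]
    - [[0.4,-1,0],0,0]
    - [[0.4,-1,0],0,0]
    - [[0.4,-1,0],0,0]
    - [[0.4,-1,0],0,0]
    - [[0.4,-1,0],0,0]

```text
t: 2.92
ee_pos: [360.3, -191.7, 185.8]
orientation: [3.141, -0.004, 0.001]
ft_force: [0.8, -0.0, 0.1]
width: 87.6
grasp_force: 0.0
```

Request:
move_arm:
  steps:
    - [[0.4,-1,0],0,0]
    - [[0.4,-1,0],0,0]
    - [[0.4,-1,0],0,0]
    - [[0.4,-1,0],0,0]
    - [[0.4,-1,0],0,0]
    - [[0.4,-1,0],0,0]
    - [[0.4,-1,0],0,0]
    - [[0.4,-1,0],0,0]
    - [[0.4,-1,0],0,0]
    - [[0.4,-1,0],0,0]
    - [[0.4,-1,0],0,0]
    - [[0.4,-1,0],0,0]
    - [[0.4,-1,0],0,0]
    - [[0.4,-1,0],0,0]
    - [[0.4,-1,0],0,0]
    - [[0.4,-1,0],0,0]
    - [[0.4,-1,0],0,0]
    - [[0,0,0],0,0]
    - [[0,0,0],0,0]
    - [[0,0,0],0,0]

```text
t: 4.58
ee_pos: [530.4, 231.2, 185.3]
orientation: [3.141, -0.004, -0.001]
ft_force: [-0.5, -0.3, -0.4]
width: 88.0
grasp_force: 0.0
```

Request:
move_arm:
  steps:
    - [[0.4,-0.75,0],0,0]
    - [[0.4,-0.75,0],0,0]
    - [[0.4,-0.72,0],0,0]
    - [[0,0,0],0,0]
    - [[0,0,0],0,0]
    - [[0,0,0],0,0]

```text
t: 5.08
ee_pos: [560.3, 285.6, 185.3]
orientation: [3.141, -0.005, -0.002]
ft_force: [0.1, -0.4, 1.1]
width: 87.7
grasp_force: 0.0
```

Run:
```python
from h import *
d=shot('side');print([ (b,onz(d,*b[0],95)) for b in blob(d,(12,150,150),(30,255,255),(212,245,250,272))], [onz(d,*b[0],95) for b in blob(d,(0,180,120),(8,255,255),(210,245,300,318))])
print(ctrl.get_obs()['ee_pos'], proj(d,[560,287,95]))
```

```text
[((array([227.91, 260.91]), 149), array([560.39093876, 286.47434559,  95.        ]))] [array([465.12070993, 390.78741649,  95.        ])]
[560.34504214 285.56868893 185.45356235] [227.87862147 261.09885673]
```

Both cameras agree. Next I descend 158 mm to TCP z≈27 and close.

Request:
move_arm:
  steps:
    - [[0,-0.03,0.8],0,0]
    - [[0,0,0.8],0,0]
    - [[0,0,0.8],0,0]
    - [[0,0,0.8],0,0]
    - [[0,0,0.8],0,0]
    - [[0,0,0.8],0,0]
    - [[0,0,0.8],0,0]
    - [[0,0,0.72],0,0]
    - [[0,0,0],0,0]
    - [[0,0,0],0,0]
    - [[0,0,0],0,0.5]
    - [[0,0,0],0,0.5]
    - [[0,0,0],0,0.5]
    - [[0,0,0],0,0.5]
    - [[0,0,0],0,0.5]
    - [[0,0,0],0,0.5]
    - [[0,0,0],0,0.5]
    - [[0,0,0],0,0.5]
    - [[0,0,0],0,0.5]

```text
t: 6.72
ee_pos: [561.8, 287.9, 28.5]
orientation: [-3.141, 0.004, -0.002]
ft_force: [0.6, -2.7, 6.3]
width: 61.5
grasp_force: 30.0
```

Request:
move_arm:
  steps:
    - [[0,0,-0.3],0,0.5]
    - [[0,0,-0.6],0,0.5]
    - [[0,0,-0.8],0,0.5]
    - [[0,0,-0.8],0,0.5]
    - [[0,0,-0.8],0,0.5]
    - [[0,0,-0.7],0,0.5]
    - [[0,0.4,0],0,0.5]
    - [[0,0.8,0],0,0.5]
    - [[0,0.9,0],0,0.5]
    - [[0,0.9,0],0,0.5]
    - [[0,0.9,0],0,0.5]
    - [[0,0.9,0],0,0.5]
    - [[0,0.9,0],0,0.5]
    - [[0,0.9,0],0,0.5]
    - [[0,0.9,0],0,0.5]
    - [[0,0.9,0],0,0.5]
    - [[-0.1,0.9,0],0,0.5]
    - [[-0.1,0.9,0],0,0.5]
    - [[0,0.7,0],0,0.5]
    - [[0,0.3,0],0,0.5]

```text
t: 8.38
ee_pos: [553.9, 5.5, 126.4]
orientation: [3.141, -0.007, -0.003]
ft_force: [-0.4, 0.2, -3.3]
width: 61.8
grasp_force: 30.0
```

Request:
move_arm:
  steps:
    - [[0,0,0],0,0.5]
    - [[0,0,0],0,0.5]
    - [[0,0,0],0,0.5]
    - [[0,0,0],0,0.5]

```text
t: 8.72
ee_pos: [555.3, 8.8, 127.4]
orientation: [-3.141, 0.002, 0.0]
ft_force: [-0.7, -0.1, -3.2]
width: 61.3
grasp_force: 30.0
```

Run:
```python
from h import *
o=ctrl.get_obs();print(o['ee_pos'],o['ft_force'],o['width'])
d=shot('side','side1.png');a=cv2.imread('pics/side1.png');cv2.imwrite('pics/side1c.png',cv2.resize(a[100:300,200:440],None,fx=3,fy=3,interpolation=3))
```

```text
[555.31394609   8.7694312  127.37657272] [-0.74542226 -0.13122774 -3.18799361] 61.33832320659154
```

View pics/side1c.png

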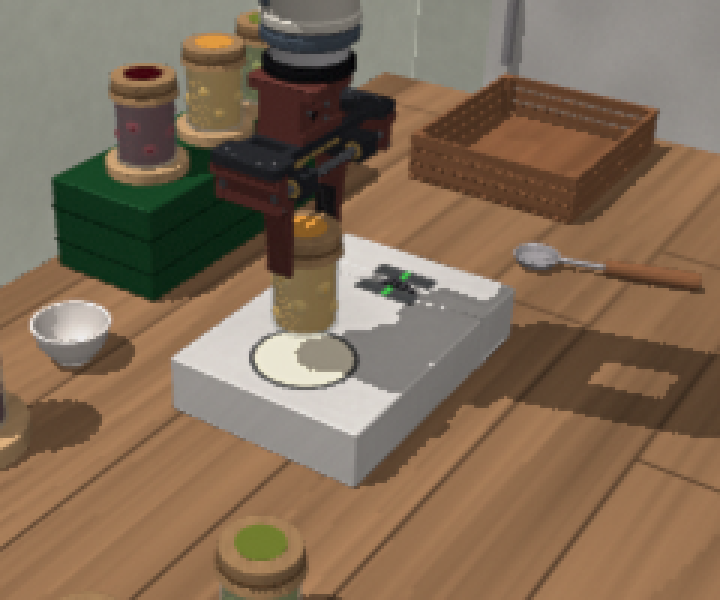

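The jar hangs upright over the disc, and the disc area is clear. I'm lowering it gently.

Request:
move_arm:
  steps:
    - [[0,0.14,0.2],0,0.5]
    - [[0,0,0.3],0,0.5]
    - [[0,0,0.3],0,0.5]
    - [[0,0,0.3],0,0.5]
    - [[0,0,0.2],0,0.5]
    - [[0,0,0.1],0,0.5]
    - [[0,0,0.06],0,0.5]
    - [[0,0,0],0,0.5]
    - [[0,0,0],0,0.5]
    - [[0,0,0],0,0.5]

```text
t: 9.6
ee_pos: [555.7, 4.3, 91.4]
orientation: [-3.142, 0.004, -0.001]
ft_force: [0.1, 0.3, -2.3]
width: 61.2
grasp_force: 30.0
```

Request:
move_arm:
  steps:
    - [[0,0,0.04],0,0.5]
    - [[0,0,0.04],0,0.5]
    - [[0,0,0],0,0.5]
    - [[0,0,0],0,0.5]

```text
t: 9.93
ee_pos: [555.4, 4.3, 89.1]
orientation: [-3.142, 0.004, 0.0]
ft_force: [-0.8, 0.1, -2.5]
width: 62.0
grasp_force: 30.0
```

Request:
move_arm:
  steps:
    - [[0,0,0.04],0,0.5]
    - [[0,0,0.02],0,0.5]
    - [[0,0,0],0,0.5]
    - [[0,0,0],0,0.5]

```text
t: 10.27
ee_pos: [555.4, 4.3, 87.5]
orientation: [-3.142, 0.004, 0.0]
ft_force: [-0.4, 1.0, -2.7]
width: 61.6
grasp_force: 30.0
```

Request:
move_arm:
  steps:
    - [[0,0,0.02],0,0.5]
    - [[0,0,0],0,0.5]
    - [[0,0,0],0,0.5]

```text
t: 10.52
ee_pos: [555.4, 4.3, 87.1]
orientation: [-3.142, 0.004, 0.0]
ft_force: [0.4, -0.2, -2.4]
width: 61.5
grasp_force: 30.0
```

Request:
move_arm:
  steps:
    - [[0,0,0.02],0,0.5]
    - [[0,0,0],0,0.5]
    - [[0,0,0],0,0.5]

```text
t: 10.77
ee_pos: [555.5, 4.3, 86.7]
orientation: [3.142, -0.004, 0.0]
ft_force: [-0.4, -0.1, -2.2]
width: 61.4
grasp_force: 30.0
```

Request:
move_arm:
  steps:
    - [[0,0,0.02],0,0.5]
    - [[0,0,0],0,0.5]
    - [[0,0,0],0,0.5]

```text
t: 11.02
ee_pos: [555.8, 4.3, 86.6]
orientation: [3.142, -0.004, 0.001]
ft_force: [-0.2, -1.4, 3.2]
width: 61.2
grasp_force: 30.0
```

Contact felt (weight −2.5 → +3.2 N). Releasing and retreating upward.

Request:
move_arm:
  steps:
    - [[0,0,0],0,0.29]
    - [[0,0,0],0,0.2]
    - [[0,0,0],0,0.1]
    - [[0,0,0],0,0]
    - [[0,0,0],0,0]
    - [[0,0,0],0,0]
    - [[0,0,0],0,0]
    - [[0,0,-0.3],0,0]
    - [[0,0,-0.6],0,0]
    - [[0,0,-0.8],0,0]
    - [[0,0,-0.9],0,0]
    - [[0,0,-0.9],0,0]
    - [[0,0,-0.9],0,0]
    - [[0,0,-0.6],0,0]
    - [[0,0.6,0],0,0]
    - [[0,0.9,0],0,0.5]
    - [[0,1,0],0,1]
    - [[0,1,0],0,1]
    - [[0,1,0],0,1]
    - [[0,1,0],0,1]

```text
t: 12.68
ee_pos: [555.0, -134.3, 211.8]
orientation: [3.141, -0.004, 0.001]
ft_force: [0.9, 0.1, -0.2]
width: 58.2
grasp_force: 0.0
```

Request:
move_arm:
  steps:
    - [[0,0.6,0],0,1]
    - [[0,0.5,0],0,1]
    - [[0,0,0],0,1]
    - [[0,0,0],0,1]
    - [[0,0,0],0,1]
    - [[0,0,0],0,1]

```text
t: 13.18
ee_pos: [555.0, -159.7, 211.2]
orientation: [-3.141, 0.002, 0.0]
ft_force: [-0.3, -0.3, -0.7]
width: 18.2
grasp_force: 0.0
```

Run:
```python
from h import *
o=ctrl.get_obs();print(o['ee_pos'],o['ft_force'],o['width'])
d=shot('side','side2.png');a=cv2.imread('pics/side2.png');cv2.imwrite('pics/side2c.png',cv2.resize(a[120:270,240:400],None,fx=4,fy=4,interpolation=3))
t=shot('top');print([onz(t,*b[0],153) for b in blob(t,(18,110,110),(34,255,255),(250,300,180,240))],[onz(d,*b[0],153) for b in blob(d,(12,150,150),(30,255,255),(270,330,150,230))])
```

```text
[ 554.98453097 -159.67284975  211.15517358] [-0.26270062 -0.33057068 -0.67940671] 18.18872573968584
[array([554.01913955,   2.79024573, 153.        ])] [array([554.50583426,   1.77257911, 153.        ])]
```

View pics/side2c.png

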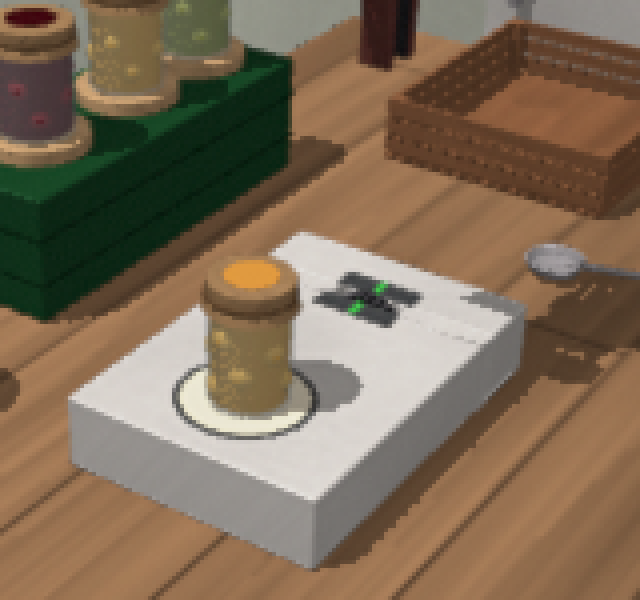

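The jar stands upright at (554, 2), about 3 mm from the disc centre and well inside it. Next I approach the wheel, with the tip slightly to the robot's side of the crown.

Request:
move_arm:
  steps:
    - [[-0.2,0.03,0.4],0,1]
    - [[0,0,0.8],0,1]
    - [[0,0,0.9],0,1]
    - [[0,0,0.9],0,1]
    - [[0,0,0.9],0,1]
    - [[0,0,0.8],0,1]
    - [[0,0,0.5],0,1]
    - [[0,0,0.2],0,1]
    - [[0,0,0],0,1]
    - [[0,0,0],0,1]
    - [[0,0,0],0,1]
    - [[0,0,0],0,1]

```text
t: 14.28
ee_pos: [550.9, -161.7, 77.3]
orientation: [3.141, -0.004, 0.003]
ft_force: [-0.6, 0.2, 0.2]
width: 0.3
grasp_force: 0.0
```

Run:
```python
from h import *
o=ctrl.get_obs();print(o['ee_pos'],o['ft_force'],o['width'])
d=shot('side','side3.png');a=cv2.imread('pics/side3.png');cv2.imwrite('pics/side3c.png',cv2.resize(a[140:220,300:380],None,fx=7,fy=7,interpolation=3))
print(proj(d,[556,-160.6,58]),proj(d,o['ee_pos']))
```

```text
[ 550.86192309 -161.66602194   77.27431232] [-0.57314861  0.20702441  0.19291415] 0.27528440233676266
[331.67366008 194.20975934] [333.76920767 188.95599154]
```

View pics/side3c.png

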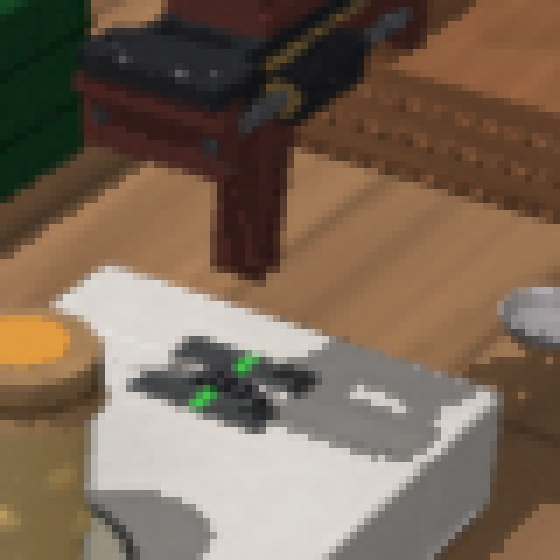

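The side view shows the finger's lower end at about pixel (335,179), but the reported TCP projects to (334,189). I'll check that mismatch before pressing.

Run:
```python
from h import *
o=ctrl.get_obs();e=o['ee_pos'];print(o['t'],e)
d=shot('side');t=shot('top','top3.png')
for z in (77,87,97,107): print(z,proj(d,[e[0],e[1],z]),proj(t,[e[0],e[1],z]),onz(d,335,179,z))
b=cv2.imread('pics/side3.png');
h=cv2.cvtColor(d['image'],cv2.COLOR_RGB2HSV)
for r in range(168,192,2): print(r,d['image'][r,328:346:3].tolist())
a=cv2.imread('pics/top3.png');cv2.imwrite('pics/top3c.png',cv2.resize(a[180:270,250:400],None,fx=5,fy=5,interpolation=3))
```

```text
14.3333 [ 550.78728049 -161.66209051   77.17874632]
77 [333.78432844 189.0445076 ] [345.12259421 225.23216313] [ 579.78753683 -218.59625796   77.        ]
87 [334.00706649 186.09173076] [345.66817732 224.58994768] [ 570.85332545 -201.91921779   87.        ]
97 [334.23175599 183.11308409] [346.22367229 223.93606482] [ 561.91911408 -185.24217761   97.        ]
107 [334.4584227  180.10822611] [346.78935169 223.27019369] [ 552.98490271 -168.56513744  107.        ]
168 [[156, 116, 81], [66, 41, 32], [48, 24, 20], [57, 30, 26], [86, 57, 43], [161, 119, 85]]
170 [[159, 118, 83], [76, 46, 37], [61, 31, 28], [55, 27, 25], [92, 62, 47], [164, 123, 86]]
172 [[161, 119, 85], [70, 40, 33], [51, 26, 21], [54, 28, 24], [111, 79, 56], [158, 117, 84]]
174 [[159, 119, 85], [68, 36, 32], [52, 28, 23], [54, 29, 27], [130, 94, 67], [131, 97, 68]]
176 [[164, 122, 87], [69, 38, 33], [51, 27, 24], [51, 27, 25], [112, 81, 58], [144, 107, 75]]
178 [[166, 124, 87], [90, 61, 45], [51, 27, 24], [53, 29, 25], [140, 103, 74], [149, 111, 80]]
180 [[158, 115, 80], [162, 120, 85], [139, 104, 74], [109, 77, 56], [150, 111, 79], [146, 109, 77]]
182 [[220, 215, 211], [155, 124, 102], [138, 102, 70], [148, 110, 77], [144, 108, 77], [147, 109, 78]]
184 [[219, 214, 208], [220, 214, 210], [213, 208, 202], [152, 122, 98], [141, 104, 72], [139, 103, 72]]
186 [[221, 216, 211], [217, 212, 207], [214, 209, 204], [215, 211, 205], [210, 205, 200], [130, 108, 91]]
188 [[95, 95, 95], [214, 209, 203], [220, 213, 208], [217, 211, 206], [216, 210, 206], [216, 211, 206]]
190 [[67, 69, 70], [69, 71, 72], [94, 102, 94], [183, 182, 175], [215, 209, 204], [207, 202, 198]]
```

View pics/top3c.png

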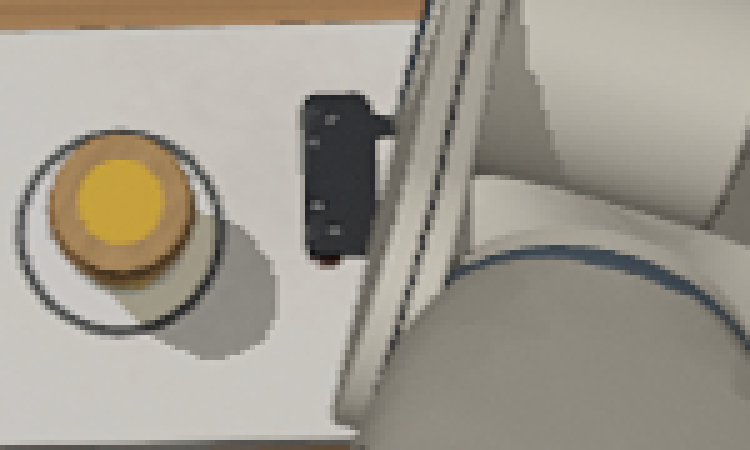

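Run:
```python
from h import *
d=shot('side')
for y in (40,53):
  for z in (127,142,157): print(y,z,proj(d,[555,y,z]))
print('jar bottom',proj(d,[555,8,100]),'obs 301,210')
```

```text
40 127 [293.81589276 202.75932359]
40 142 [293.8997476  197.74883848]
40 157 [293.98487895 192.66207966]
53 127 [290.89478714 204.89563317]
53 142 [290.95709422 199.85941456]
53 157 [291.02035781 194.74588283]
jar bottom [300.56886995 206.37319033] obs 301,210
```

Request:
move_arm:
  steps:
    - [[0,0,0.08],0,1]
    - [[0,0,0.08],0,1]
    - [[0,0,0],0,1]

```text
t: 14.73
ee_pos: [549.7, -161.3, 71.7]
orientation: [-3.141, 0.004, 0.001]
ft_force: [0.0, 0.9, -0.8]
width: 0.3
grasp_force: 0.0
```

Request:
move_arm:
  steps:
    - [[0.0,0,0.04],0,1]
    - [[0,0,0],0,1]
    - [[0,0,0],0,1]

```text
t: 14.98
ee_pos: [549.9, -161.4, 70.9]
orientation: [-3.141, 0.004, 0.0]
ft_force: [-0.3, 0.4, -0.4]
width: 0.4
grasp_force: 0.0
```

Run:
```python
from h import *
o=ctrl.get_obs();print(ctrl.grip_depth,o['ee_pos'],o['ft_force'],o['qpos'])
```

```text
18.700000000000003 [ 549.90798647 -161.37170959   70.94065007] [-0.33937543  0.36501398 -0.42784177] [-3.06211124e-01  5.03867837e-01  1.81892366e+00  1.44166559e-05
  8.19080036e-01  1.26713828e+00]
```

Request:
move_arm:
  steps:
    - [[0.0,0,0.04],0,1]
    - [[0,0,0],0,1]

```text
t: 15.15
ee_pos: [549.9, -161.4, 69.9]
orientation: [-3.142, 0.004, 0.0]
ft_force: [0.4, -0.6, -0.8]
width: 0.4
grasp_force: 0.0
```

Request:
move_arm:
  steps:
    - [[0.0,0,0.01],0,1]
    - [[0,0,0],0,1]

```text
t: 15.32
ee_pos: [550.0, -161.4, 69.8]
orientation: [-3.142, 0.004, -0.0]
ft_force: [-0.1, -0.2, 0.4]
width: 0.5
grasp_force: 0.0
```

Request:
move_arm:
  steps:
    - [[0.0,0,0.04],0,1]
    - [[0,0,0],0,1]

```text
t: 15.48
ee_pos: [549.9, -161.4, 68.7]
orientation: [-3.142, 0.004, 0.0]
ft_force: [0.3, 0.1, 0.5]
width: 0.6
grasp_force: 0.0
```

Request:
move_arm:
  steps:
    - [[0.0,0,0.04],0,1]
    - [[0,0,0],0,1]

```text
t: 15.65
ee_pos: [549.9, -161.4, 67.7]
orientation: [-3.142, 0.004, 0.0]
ft_force: [-1.0, 1.0, -0.1]
width: 0.4
grasp_force: 0.0
```

Request:
move_arm:
  steps:
    - [[0.0,0,0.04],0,1]
    - [[0,0,0],0,1]

```text
t: 15.82
ee_pos: [549.9, -161.4, 66.6]
orientation: [-3.142, 0.004, 0.0]
ft_force: [-0.4, -0.0, -0.2]
width: 0.6
grasp_force: 0.0
```

Request:
move_arm:
  steps:
    - [[0.0,0,0.04],0,1]
    - [[0,0,0],0,1]

```text
t: 15.98
ee_pos: [549.9, -161.4, 65.7]
orientation: [-3.142, 0.004, 0.0]
ft_force: [-0.3, -1.2, 0.4]
width: 0.3
grasp_force: 0.0
```

Request:
move_arm:
  steps:
    - [[0.0,0,0.04],0,1]
    - [[0,0,0],0,1]

```text
t: 16.15
ee_pos: [549.9, -161.4, 64.7]
orientation: [-3.142, 0.004, 0.0]
ft_force: [0.4, -0.4, -0.4]
width: 0.7
grasp_force: 0.0
```

Request:
move_arm:
  steps:
    - [[0.0,0,0.04],0,1]
    - [[0,0,0],0,1]

```text
t: 16.32
ee_pos: [549.9, -161.3, 63.7]
orientation: [-3.142, 0.004, 0.0]
ft_force: [0.1, -0.8, 0.3]
width: 0.3
grasp_force: 0.0
```

Request:
move_arm:
  steps:
    - [[0.0,0,0.04],0,1]
    - [[0,0,0],0,1]

```text
t: 16.48
ee_pos: [549.9, -161.4, 62.7]
orientation: [-3.142, 0.004, 0.0]
ft_force: [-0.1, 0.7, 0.0]
width: 0.3
grasp_force: 0.0
```

Run:
```python
from h import *
o=ctrl.get_obs();print(o['ee_pos'],o['ft_force'])
d=shot('side','side4.png');a=cv2.imread('pics/side4.png');cv2.imwrite('pics/side4c.png',cv2.resize(a[150:220,300:370],None,fx=8,fy=8,interpolation=3))
```

```text
[ 549.90502201 -161.38577131   62.66718276] [-0.0888018   0.68244241  0.03663417]
```

View pics/side4c.png

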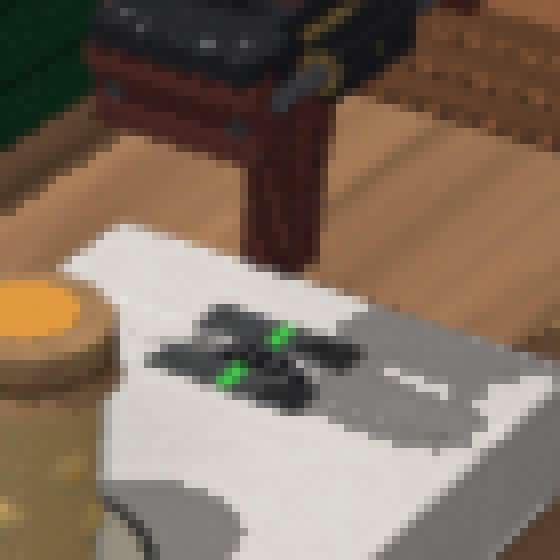

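The finger end shows at about pixel (336,184), still roughly 30 mm above the panel, so the real tip lies well behind the reported TCP. I'll keep feeling downward.

Request:
move_arm:
  steps:
    - [[0.0,0,0.048],0,1]
    - [[0,0,0],0,1]

```text
t: 16.7
ee_pos: [549.9, -161.4, 61.5]
orientation: [-3.142, 0.004, 0.0]
ft_force: [-0.1, 0.6, -0.2]
width: 0.3
grasp_force: 0.0
```

Request:
move_arm:
  steps:
    - [[0.0,0,0.048],0,1]
    - [[0,0,0],0,1]

```text
t: 16.87
ee_pos: [549.9, -161.4, 60.3]
orientation: [-3.142, 0.004, 0.0]
ft_force: [-0.2, -0.1, -0.0]
width: 0.6
grasp_force: 0.0
```

Request:
move_arm:
  steps:
    - [[0.0,0,0.048],0,1]
    - [[0,0,0],0,1]

```text
t: 17.03
ee_pos: [549.9, -161.4, 59.0]
orientation: [-3.141, 0.004, 0.0]
ft_force: [0.1, 0.2, -0.0]
width: 0.1
grasp_force: 0.0
```

Request:
move_arm:
  steps:
    - [[0.0,0,0.06],0,1]
    - [[0,0,0],0,1]

```text
t: 17.2
ee_pos: [549.8, -161.3, 57.5]
orientation: [-3.141, 0.004, 0.001]
ft_force: [-0.6, 0.6, -0.9]
width: 0.6
grasp_force: 0.0
```

Request:
move_arm:
  steps:
    - [[0.0,0,0.12],0,1]
    - [[0,0,0.12],0,1]
    - [[0,0,0.06],0,1]
    - [[0,0,0],0,1]
    - [[0,0,0],0,1]

```text
t: 17.62
ee_pos: [549.8, -161.3, 50.0]
orientation: [-3.141, 0.004, 0.001]
ft_force: [-0.2, -0.0, 0.0]
width: 0.3
grasp_force: 0.0
```

Run:
```python
from h import *
o=ctrl.get_obs();e=o['ee_pos'];print(e,o['ft_force'])
d=shot('side','side5.png');a=cv2.imread('pics/side5.png')
g=cv2.cvtColor(a,6).astype(int)
for c in (332,334,336,338,340): print(c,g[180:200,c].tolist())
for z in (60,70,80): print(z,proj(d,[e[0],e[1],z]),proj(d,[e[0]-10,e[1]+13,z]),proj(d,[e[0]+10,e[1]+13,z]))
```

```text
[ 549.83863204 -161.33684323   49.99710569] [-0.19675612 -0.01763494  0.03010731]
332 [32, 32, 34, 34, 43, 41, 71, 170, 215, 124, 74, 68, 62, 59, 37, 29, 60, 71, 45, 39]
334 [41, 42, 34, 33, 36, 33, 28, 69, 173, 206, 101, 113, 144, 90, 65, 59, 38, 69, 45, 39]
336 [33, 33, 33, 33, 37, 36, 30, 45, 118, 211, 189, 120, 60, 43, 56, 47, 69, 38, 42, 41]
338 [33, 32, 32, 36, 33, 35, 80, 169, 209, 216, 207, 121, 48, 38, 49, 101, 98, 67, 47, 50]
340 [117, 116, 116, 115, 111, 110, 205, 214, 212, 213, 209, 125, 51, 39, 39, 54, 116, 118, 123, 125]
60 [333.63060624 194.14451971] [334.33254993 196.9399992 ] [328.48824707 194.91673217]
70 [333.85116551 191.23389119] [334.55870436 194.00836724] [328.6871286  192.00067703]
80 [334.07364396 188.29793606] [334.78684924 191.0509332 ] [328.88774592 189.05917117]
```

Request:
move_arm:
  steps:
    - [[0.0,0,0.12],0,1]
    - [[0,0,0.08],0,1]
    - [[0,0,0],0,1]
    - [[0,0,0],0,1]

```text
t: 18.0
ee_pos: [549.9, -161.3, 45.0]
orientation: [-3.141, 0.004, 0.001]
ft_force: [0.6, -0.3, -0.2]
width: 0.4
grasp_force: 0.0
```

Request:
move_arm:
  steps:
    - [[0.0,0,0.048],0,1]
    - [[0,0,0],0,1]

```text
t: 18.17
ee_pos: [550.0, -161.4, 43.9]
orientation: [-3.142, 0.004, 0.0]
ft_force: [-0.2, -0.1, -0.5]
width: 0.5
grasp_force: 0.0
```

Request:
move_arm:
  steps:
    - [[0.0,0,0.048],0,1]
    - [[0,0,0],0,1]

```text
t: 18.33
ee_pos: [549.9, -161.4, 42.7]
orientation: [-3.142, 0.004, 0.0]
ft_force: [-0.3, -0.6, 0.7]
width: 0.4
grasp_force: 0.0
```

Request:
move_arm:
  steps:
    - [[0.0,0,0.048],0,1]
    - [[0,0,0],0,1]

```text
t: 18.5
ee_pos: [549.9, -161.4, 41.5]
orientation: [-3.142, 0.004, 0.0]
ft_force: [-0.2, 0.5, -0.1]
width: 0.7
grasp_force: 0.0
```

Request:
move_arm:
  steps:
    - [[0.0,0,0.048],0,1]
    - [[0,0,0],0,1]

```text
t: 18.67
ee_pos: [549.9, -161.4, 40.2]
orientation: [-3.142, 0.004, 0.0]
ft_force: [-0.2, 0.2, -0.4]
width: 0.5
grasp_force: 0.0
```

Request:
move_arm:
  steps:
    - [[0.0,0,0.048],0,1]
    - [[0,0,0],0,1]

```text
t: 18.83
ee_pos: [549.9, -161.4, 39.0]
orientation: [-3.142, 0.004, 0.0]
ft_force: [-0.2, -0.8, 0.3]
width: 0.7
grasp_force: 0.0
```

Request:
move_arm:
  steps:
    - [[0.0,0,0.048],0,1]
    - [[0,0,0],0,1]

```text
t: 19.0
ee_pos: [549.9, -161.4, 37.8]
orientation: [-3.142, 0.004, 0.0]
ft_force: [0.2, -0.8, -0.7]
width: 0.1
grasp_force: 0.0
```

Request:
move_arm:
  steps:
    - [[0.0,0,0.048],0,1]
    - [[0,0,0],0,1]

```text
t: 19.17
ee_pos: [549.8, -161.4, 36.6]
orientation: [-3.142, 0.004, 0.0]
ft_force: [-0.2, 1.0, -0.4]
width: 0.8
grasp_force: 0.0
```

Run:
```python
from h import *
o=ctrl.get_obs();e=o['ee_pos'];print(e,o['ft_force'])
d=shot('side','side6.png');a=cv2.imread('pics/side6.png');cv2.imwrite('pics/side6c.png',cv2.resize(a[165:215,305:365],None,fx=10,fy=10,interpolation=0))
```

```text
[ 549.84572772 -161.3620227    36.6207452 ] [-0.15089996  0.95125498 -0.40452182]
```

View pics/side6c.png

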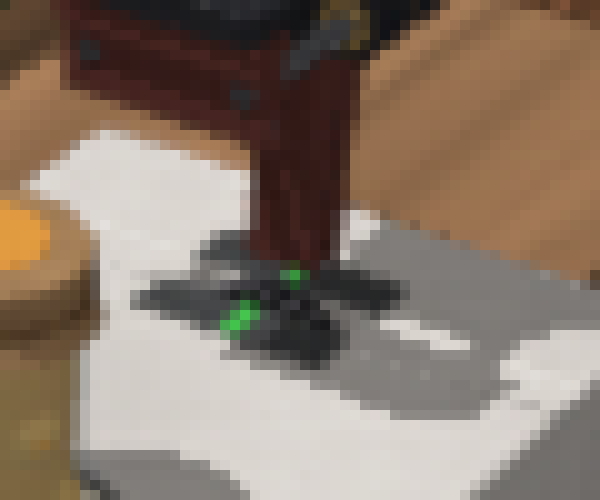

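The finger's lower end is now at about (334,192), just above the wheel at (332,194). Continuing down.

Request:
move_arm:
  steps:
    - [[0.0,0,0.048],0,1]
    - [[0,0,0],0,1]

```text
t: 19.38
ee_pos: [549.9, -161.4, 35.5]
orientation: [-3.142, 0.004, 0.0]
ft_force: [0.1, -0.2, -0.6]
width: 0.3
grasp_force: 0.0
```

Request:
move_arm:
  steps:
    - [[0.0,0,0.048],0,1]
    - [[0,0,0],0,1]

```text
t: 19.55
ee_pos: [549.9, -161.4, 34.2]
orientation: [-3.142, 0.004, 0.0]
ft_force: [0.3, -0.5, -0.0]
width: 0.5
grasp_force: 0.0
```

Request:
move_arm:
  steps:
    - [[0.0,0,0.048],0,1]
    - [[0,0,0],0,1]

```text
t: 19.72
ee_pos: [549.9, -161.4, 33.0]
orientation: [-3.141, 0.004, 0.0]
ft_force: [0.1, -0.1, -0.2]
width: 0.4
grasp_force: 0.0
```

Request:
move_arm:
  steps:
    - [[0.0,0,0.048],0,1]
    - [[0,0,0],0,1]

```text
t: 19.88
ee_pos: [549.9, -161.4, 31.9]
orientation: [-3.142, 0.004, 0.0]
ft_force: [-0.3, -0.4, 0.5]
width: 0.6
grasp_force: 0.0
```

Request:
move_arm:
  steps:
    - [[0.0,0,0.048],0,1]
    - [[0,0,0],0,1]

```text
t: 20.05
ee_pos: [549.9, -161.3, 30.6]
orientation: [-3.141, 0.004, 0.0]
ft_force: [-0.1, 0.1, -0.6]
width: 0.6
grasp_force: 0.0
```

Request:
move_arm:
  steps:
    - [[0.0,0,0.048],0,1]
    - [[0,0,0],0,1]

```text
t: 20.22
ee_pos: [549.9, -161.4, 29.5]
orientation: [-3.142, 0.004, 0.0]
ft_force: [0.6, 0.1, 0.5]
width: 0.4
grasp_force: 0.0
```

Request:
move_arm:
  steps:
    - [[0.0,0,0.048],0,1]
    - [[0,0,0],0,1]

```text
t: 20.38
ee_pos: [549.9, -161.4, 28.3]
orientation: [-3.142, 0.004, 0.0]
ft_force: [0.2, 0.4, 0.1]
width: 0.8
grasp_force: 0.0
```

Run:
```python
from h import *
o=ctrl.get_obs();e=o['ee_pos'];print(e,o['ft_force'])
d=shot('side','side7.png');a=cv2.imread('pics/side7.png');cv2.imwrite('pics/side7c.png',cv2.resize(a[165:215,305:365],None,fx=10,fy=10,interpolation=0))
```

```text
[ 549.90092135 -161.3683559    28.25071362] [0.21673714 0.43744075 0.06988166]
```

View pics/side7c.png

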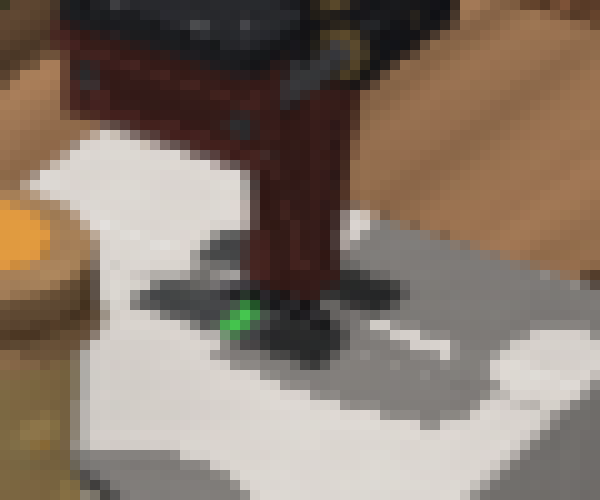

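The finger's lower corner is at about (335,195), just at the slot, with contact imminent.

Request:
move_arm:
  steps:
    - [[0.0,0,0.048],0,1]
    - [[0,0,0],0,1]

```text
t: 20.6
ee_pos: [549.9, -161.4, 27.1]
orientation: [-3.142, 0.004, 0.0]
ft_force: [-0.7, -0.2, 0.7]
width: 0.6
grasp_force: 0.0
```

Request:
move_arm:
  steps:
    - [[0.0,0,0.04],0,1]
    - [[0,0,0],0,1]

```text
t: 20.77
ee_pos: [549.9, -161.4, 26.1]
orientation: [-3.142, 0.004, 0.0]
ft_force: [-0.0, 0.3, 0.7]
width: 0.5
grasp_force: 0.0
```

Request:
move_arm:
  steps:
    - [[0.0,0,0.04],0,1]
    - [[0,0,0],0,1]

```text
t: 20.93
ee_pos: [549.9, -161.4, 25.1]
orientation: [-3.142, 0.004, 0.0]
ft_force: [-0.5, 0.1, 1.0]
width: 0.4
grasp_force: 0.0
```

Request:
move_arm:
  steps:
    - [[0.0,0,0.03],0,1]
    - [[0,0,0],0,1]

```text
t: 21.1
ee_pos: [550.0, -161.4, 24.5]
orientation: [3.142, -0.004, 0.0]
ft_force: [-0.9, 0.4, 1.3]
width: 0.6
grasp_force: 0.8
```

Request:
move_arm:
  steps:
    - [[0.0,0,0.02],0,1]
    - [[0,0,0],0,1]
    - [[0,0,0],0,1]

```text
t: 21.35
ee_pos: [550.1, -161.4, 24.2]
orientation: [3.142, -0.004, 0.0]
ft_force: [-1.0, 0.9, 2.7]
width: 0.4
grasp_force: 1.7
```

Contact felt. I press a little more, then drag a short way to see how the force behaves.

Request:
move_arm:
  steps:
    - [[0.0,0,0.02],0,1]
    - [[0,0,0],0,1]
    - [[0.04,0,0],0,1]
    - [[0.04,0,0],0,1]
    - [[0.04,0,0],0,1]
    - [[0,0,0],0,1]

```text
t: 21.85
ee_pos: [552.6, -161.4, 23.7]
orientation: [-3.142, 0.004, 0.001]
ft_force: [-3.1, -0.3, 6.5]
width: 0.5
grasp_force: 3.3
```

Request:
move_arm:
  steps:
    - [[0.06,0,0],0,1]
    - [[0.06,0,0],0,1]
    - [[0.06,0,0],0,1]
    - [[0.06,0,0],0,1]
    - [[0,0,0],0,1]

```text
t: 22.27
ee_pos: [558.7, -161.4, 23.7]
orientation: [-3.141, 0.004, 0.001]
ft_force: [-1.6, -0.1, 6.1]
width: 0.4
grasp_force: 3.3
```

Request:
move_arm:
  steps:
    - [[0.06,0,0],0,1]
    - [[0.06,0,0],0,1]
    - [[0.06,0,0],0,1]
    - [[0.02,0,0],0,1]
    - [[0,0,-0.1],0,1]
    - [[0,0,-0.1],0,1]
    - [[-0.3,0,0],0,1]
    - [[-0.34,0,0],0,1]
    - [[0,0,0],0,1]
    - [[0,0,0.08],0,1]
    - [[0,0,0.06],0,1]
    - [[0,0,0.03],0,1]
    - [[0,0,0.02],0,1]
    - [[0,0,0],0,1]
    - [[0,0,0],0,1]

```text
t: 23.52
ee_pos: [548.0, -161.5, 23.9]
orientation: [3.142, -0.004, -0.0]
ft_force: [-1.9, 0.2, 5.4]
width: 0.4
grasp_force: 2.4
```

Request:
move_arm:
  steps:
    - [[0.06,0,0],0,1]
    - [[0.06,0,0],0,1]
    - [[0.06,0,0],0,1]
    - [[0.06,0,0],0,1]
    - [[0.06,0,0],0,1]
    - [[0.06,0,0],0,1]
    - [[0.06,0,0],0,1]
    - [[0.06,0,0],0,1]
    - [[0.06,0,0],0,1]
    - [[0.06,0,0],0,1]
    - [[0.04,0,0],0,1]
    - [[0,0,0],0,1]

```text
t: 24.52
ee_pos: [563.7, -161.4, 23.9]
orientation: [-3.141, 0.004, 0.001]
ft_force: [-1.5, 0.8, 4.8]
width: 0.4
grasp_force: 2.7
```

Request:
move_arm:
  steps:
    - [[0,0,-0.1],0,1]
    - [[0,0,-0.4],0,1]
    - [[0,0,-0.5],0,1]
    - [[-0.34,0,0],0,1]
    - [[-0.3,0,0],0,1]
    - [[0,0,0],0,1]
    - [[0,0,0],0,1]

```text
t: 25.1
ee_pos: [547.0, -161.3, 48.6]
orientation: [-3.141, 0.005, 0.001]
ft_force: [0.6, -1.0, -0.0]
width: 0.7
grasp_force: 0.0
```

```bash
cat >> h.py <<'E'
def band():
    d=shot('side','b.png'); im=d['image'].astype(int)
    w=im[180:208,315:350]; m=(w[...,0]-np.maximum(w[...,1],w[...,2])>35)
    for n,mm in(('red',m),('green',(w[...,1]-np.maximum(w[...,0],w[...,2])>50))):
        print(n,[(x+315,y+180,w[y,x].tolist()) for y,x in np.argwhere(mm)][:24])
    for dx in(-14,-7,0,7): print(dx,proj(d,[556+dx,-160.6,61.5]).round(1))
E
python3 - <<'E'
from h import *
o=ctrl.get_obs();print(o['ee_pos'],o['ft_force'])
band()
E
```

```text
[ 546.98391252 -161.27091773   48.62916348] [ 0.56739496 -0.98712789 -0.00154942]
red [(np.int64(325), np.int64(180), [176, 139, 111]), (np.int64(326), np.int64(180), [168, 129, 97]), (np.int64(327), np.int64(180), [161, 120, 86]), (np.int64(328), np.int64(180), [158, 116, 80]), (np.int64(329), np.int64(180), [161, 118, 83]), (np.int64(330), np.int64(180), [160, 119, 83]), (np.int64(341), np.int64(180), [146, 109, 78]), (np.int64(342), np.int64(180), [149, 110, 78]), (np.int64(343), np.int64(180), [147, 110, 78]), (np.int64(344), np.int64(180), [147, 109, 77]), (np.int64(345), np.int64(180), [148, 109, 78]), (np.int64(346), np.int64(180), [147, 108, 77]), (np.int64(347), np.int64(180), [144, 106, 76]), (np.int64(348), np.int64(180), [141, 105, 74]), (np.int64(349), np.int64(180), [140, 104, 73]), (np.int64(328), np.int64(181), [168, 132, 107]), (np.int64(329), np.int64(181), [165, 126, 97]), (np.int64(330), np.int64(181), [158, 118, 85]), (np.int64(341), np.int64(181), [145, 108, 76]), (np.int64(342), np.int64(181), [148, 111, 79]), (np.int64(343), np.int64(181), [147, 109, 78]), (np.int64(344), np.int64(181), [147, 109, 77]), (np.int64(345), np.int64(181), [144, 108, 75]), (np.int64(346), np.int64(181), [142, 105, 75])]
green [(np.int64(334), np.int64(191), [62, 147, 70]), (np.int64(335), np.int64(191), [69, 194, 78]), (np.int64(336), np.int64(191), [80, 151, 85]), (np.int64(334), np.int64(192), [64, 194, 77]), (np.int64(335), np.int64(192), [63, 151, 72]), (np.int64(329), np.int64(195), [54, 130, 61]), (np.int64(328), np.int64(196), [65, 151, 73]), (np.int64(329), np.int64(196), [68, 197, 77]), (np.int64(330), np.int64(196), [64, 144, 73]), (np.int64(327), np.int64(197), [68, 164, 76]), (np.int64(328), np.int64(197), [66, 195, 76]), (np.int64(329), np.int64(197), [64, 149, 71])]
-14 [335.8 194.6]
-7 [333.8 193.9]
0 [331.7 193.2]
7 [329.7 192.5]
```

Run:
```python
import cv2,numpy as np
a=cv2.imread('pics/b.png')[...,::-1].astype(int)
for r in range(187,201): print(r,' '.join('%3d,%3d,%3d'%tuple(a[r,c]) for c in range(325,343)))
```

```text
187 221,214,209 216,210,205 214,209,204 215,209,204 215,210,205 205,198,193 124,114,110 115, 98, 95  90, 68, 65  57, 36, 33  51, 29, 26  56, 27, 24  50, 26, 23  64, 51, 49  98, 89, 86 185,177,173 216,210,206 215,210,205
188 213,206,200 154,151,148 100,100, 99  95, 95, 95 125,124,122 182,179,174 210,205,200 214,209,204 176,169,165 118,108,105 108, 96, 93  76, 62, 60  76, 61, 59 159,152,147 209,205,199 216,210,206 217,212,207 218,212,207
189 154,151,148  85, 86, 86  65, 66, 68  65, 66, 68  72, 74, 73  86, 87, 87  99,100, 98 128,126,125 179,174,172 211,204,201 211,205,201 174,171,163 149,139,135 213,206,201 222,217,211 219,213,208 218,212,207 207,201,197
190  88, 88, 88  70, 71, 71  71, 71, 73  66, 68, 69  67, 69, 70  70, 71, 72  68, 69, 71  72, 73, 75  87, 86, 87  98,106, 97 121,158,122 168,200,165 179,178,171 212,207,202 218,212,207 216,211,206 209,204,198 147,144,140
191 123,121,118 111,108,106 107,106,106  87, 87, 88  69, 70, 70  69, 70, 71  69, 70, 72  67, 68, 71  68, 82, 72  62,147, 70  69,194, 78  80,151, 85  89, 97, 90 124,122,121 175,171,167 170,167,163 140,136,132 125,122,119

[... 1279 characters left out ...]
, 99 120,117,115 128,125,122 127,124,121
198 179,173,170 178,174,170 125,153,123  85,123, 87  69, 81, 72  69, 69, 72  67, 67, 69  65, 67, 69  45, 47, 49  43, 45, 45  45, 46, 47  39, 40, 40  39, 40, 40  49, 49, 50  79, 78, 77 125,122,119 130,126,124 129,126,123
199 216,209,205 218,211,207 213,207,201 178,173,169 123,119,118 112,109,110  58, 57, 58  41, 42, 43  39, 40, 41  38, 38, 39  38, 38, 40  38, 39, 41  38, 38, 40  49, 49, 50  91, 89, 87 126,123,120 127,123,120 129,125,122
200 216,210,205 217,211,206 219,213,208 218,211,206 217,212,206 213,207,202 134,130,127  95, 92, 90  92, 90, 89  54, 54, 53  39, 39, 40  34, 36, 36  47, 48, 48  89, 87, 86 125,122,118 132,128,125 142,138,135 132,128,124
```

Red band seen at about (334,194.6), roughly 7–9 mm of rim short of the crown (331.7,193.3). I'll roll about 7.5 mm, lift off, then clear the view for the top camera.

Request:
move_arm:
  steps:
    - [[0,0,0.5],0,1]
    - [[0,0,0.35],0,1]
    - [[0,0,0.1],0,1]
    - [[0,0,0.03],0,1]
    - [[0,0,0.02],0,1]
    - [[0,0,0],0,1]
    - [[0.06,0,0],0,1]
    - [[0.06,0,0],0,1]
    - [[0.06,0,0],0,1]
    - [[0.06,0,0],0,1]
    - [[0.06,0,0],0,1]
    - [[0,0,0],0,1]
    - [[0,0,0],0,1]

```text
t: 26.23
ee_pos: [555.1, -161.2, 23.5]
orientation: [-3.141, 0.004, 0.002]
ft_force: [-2.4, 0.2, 8.9]
width: 0.2
grasp_force: 4.0
```

Request:
move_arm:
  steps:
    - [[0,0,-0.1],0,1]
    - [[0,0,-0.4],0,1]
    - [[0,0,-0.5],0,1]
    - [[0,0,-1],0,1]
    - [[0,0,-1],0,1]
    - [[0,1,-0.5],0,1]
    - [[0,1,0],0,1]
    - [[0,1,0],0,1]
    - [[0,1,0],0,1]
    - [[0,1,0],0,1]
    - [[0,1,0],0,1]
    - [[0,1,0],0,1]
    - [[0,1,0],0,1]
    - [[0,1,0],0,1]
    - [[0,0,0],0,1]
    - [[0,0,0],0,1]

```text
t: 27.57
ee_pos: [554.7, -387.6, 111.8]
orientation: [3.141, -0.007, 0.001]
ft_force: [0.5, 0.1, -0.1]
width: 0.6
grasp_force: 0.0
```

```bash
cat >> h.py <<'E'
def cen(d,win,f):
    x0,x1,y0,y1=win; w=d['image'][y0:y1,x0:x1].astype(float); m=np.clip(f(w[...,0],w[...,1],w[...,2])-25,0,None)
    if m.sum()<1: return None
    Y,X=np.mgrid[y0:y1,x0:x1]; return ((m*X).sum()/m.sum()).round(2),((m*Y).sum()/m.sum()).round(2),m.sum().round()
R=lambda r,g,b:(r-np.maximum(g,b))*(r>1.6*g); G=lambda r,g,b:g-np.maximum(r,b)
def look():
    s=shot('side','s.png');t=shot('top','t.png')
    print('side red',cen(s,(326,342,188,200),R),'gfar',cen(s,(332,338,188,194),G),'gnear',cen(s,(325,332,194,200),G))
    print('top red',cen(t,(340,349,210,240),R),'gl',cen(t,(330,340,218,230),G),'gr',cen(t,(348,358,218,230),G))
    print('top crown',[proj(t,[556.2+x,-160.6,z]).round(1) for x,z in((0,62),(0,58),(5,62))])
E
python3 - <<'E'
from h import *
o=ctrl.get_obs();print(o['ee_pos'],o['ft_force']);look()
a=cv2.imread('pics/t.png');s=cv2.imread('pics/s.png')
cv2.imwrite('pics/fin.png',np.hstack([cv2.resize(x,(390,390),interpolation=0) for x in(a[205:245,325:365],s[175:215,312:352])]))
E
```

```text
[ 554.73574017 -387.55437442  111.80887787] [ 0.50939069  0.09730909 -0.05992573]
side red (np.float64(331.77), np.float64(193.46), np.float64(647.0)) gfar (np.float64(334.72), np.float64(191.37), np.float64(341.0)) gnear (np.float64(328.53), np.float64(196.37), np.float64(472.0))
top red (np.float64(343.44), np.float64(224.42), np.float64(1679.0)) gl (np.float64(335.57), np.float64(224.36), np.float64(1530.0)) gr (np.float64(351.17), np.float64(223.93), np.float64(1386.0))
top crown [array([343.8, 223.9]), array([343.6, 224.2]), array([343.7, 221.8])]
```

View pics/fin.png

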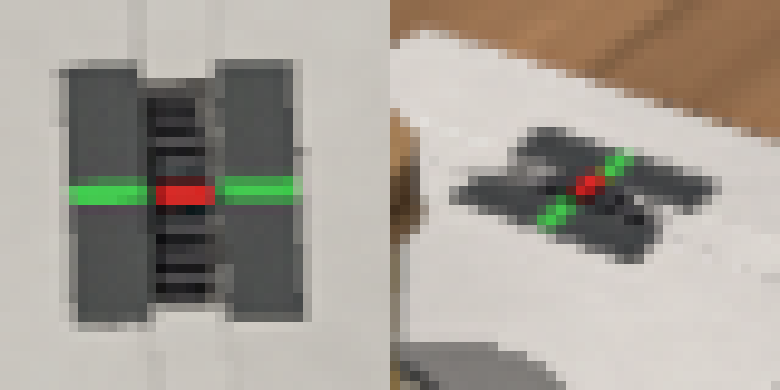

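The red band at (343.4,224.4) lines up with the green marks (mean row 224.2), within about 1 mm. I'll check the jar's position, then hand in.

Run:
```python
from h import *
t=shot('top');print([onz(t,*b[0],153) for b in blob(t,(18,110,110),(34,255,255),(250,300,180,240))][:1])
print(ctrl.close_job())
```

```text
[array([554.02266127,   2.98578889, 153.        ])]
the job is handed in; nothing more can be done
None
```

The peach jar stands upright about 3 mm from the disc centre, well inside it. The wheel's red band lines up with the green marks to within about 1 mm, and the highest pressing force I read was 8.9 N. The job is handed in, with no verdict returned.

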